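Stack two specimen sets on their carriers

TASK

Make up the two specimen sets for the incubator: on the blue carrier set the red petri dish with the yellow-lidded cup on top of it, and on the green carrier the cream petri dish with the white-lidded cup on top of it. Each dish sits flat inside its carrier's rim and each cup stands upright, centred on its dish; let go of everything and do not shift or knock over the timer, the dropper bottle or the rubber stamp standing among them.

Things in the scene. Friction and masses are not known exactly. Their poses are not given: they have to be found in the camera images.
- red_dish: round covered petri dish, clear plastic, dark red filling, lying flat: 60 mm across, 14 mm high to look at. To the touch it is a disc 55 mm across and 12 mm high (pads close to 55 mm, what is set on it rests 12 mm above its underside). 18 to 31 g. Origin: centre of its underside; z up; yaw is of no matter. Goes on the blue carrier.
- cream_dish: round covered petri dish, clear plastic, pale cream filling, lying flat: 60 mm across, 14 mm high to look at. To the touch it is a disc 55 mm across and 12 mm high (pads close to 55 mm, what is set on it rests 12 mm above its underside). 18 to 31 g. Origin: centre of its underside; z up; yaw is of no matter. Goes on the green carrier.
- yellow_cup: closed specimen cup, yellow snap lid, white body, 50 mm high. Body 53 mm across from 0 to 40 mm above its underside, lid 59 mm across from 40 to 50 mm (64 over a small tab); may be gripped across the lid from above. 24 to 42 g. Origin: in the plane of its underside, 3 mm from its round axis, which lies at +3 mm along the body's own x (away from the tab); z up. Goes on the red dish.
- white_cup: closed specimen cup, greyish-white snap lid, white body, 50 mm high. Body 53 mm across from 0 to 40 mm above its underside, lid 59 mm across from 40 to 50 mm (64 over a small tab); may be gripped across the lid from above. 24 to 42 g. Origin: in the plane of its underside, 3 mm from its round axis, which lies at +3 mm along the body's own x (away from the tab); z up. Goes on the cream dish.
- blue_carrier: flat round blue plastic dish carrier, fixed to the worktop: 84 mm across; recessed floor 76 mm across and 3 mm above the worktop, with a dark inlay; rim 4 mm wide, its top 5 mm above the worktop; a flat tab 3 mm thick reaches to 57 mm from the centre on its own -x side. Origin: centre of its underside, on the worktop; z up.
- green_carrier: flat round green plastic dish carrier, fixed to the worktop: 84 mm across; recessed floor 76 mm across and 3 mm above the worktop, with a dark inlay; rim 4 mm wide, its top 5 mm above the worktop; a flat tab 3 mm thick reaches to 57 mm from the centre on its own -x side. Origin: centre of its underside, on the worktop; z up.
- timer: bystander, to be left alone: cream bench timer with a red knob, 64 x 64 x 40 mm high, loose. Origin: centre of its underside.
- dropper: bystander, to be left alone: small amber dropper bottle with a black top, among the dishes and cups, 27 mm in diameter, 69 mm high, loose. Origin: centre of its underside.
- stamp: bystander, to be left alone: orange-brown wooden rubber stamp standing on its foot among the dishes and cups, 26 x 50 mm, 67 mm high, loose. Origin: centre of its underside.
There are look-alikes about, which are no part of the job. Leave any purple look-alike of the white_cup alone.

How it is judged:
By the outcome, as a careful person would: the job done as asked, in the order asked, and still so for the second after the job is handed in, with the robot touching nothing.
It also fails if it takes over 93 s, if anything falls off the work surface, if the arm or the gripper's body presses on something with over 40 N, if the wrist force passes 120 N, or if a joint passes its speed limit or range.

ROBOT

A 6-joint arm with a two-finger parallel gripper is mounted at the origin on a cart in front of the work surface, level with it; the furniture and walls round the work are solid. World frame = base frame: x ahead of the robot, y to its left, z up, the work surface at z = 0. Lengths are in m, angles in degrees, forces in N, time in s.
With the tool pointing down it reaches from about 0.4 to 0.825 m from the base axis. Payload 7 kg.
Tool frame: the origin (TCP) lies midway between the tips of the shut fingers; the grasp point (between the pads) lies 19 mm behind it; z points along the fingers, y is the line along which they close (so a half turn about z gives the same grasp; the last joint's range is limited). The gripper opens to 88 mm and grips with 3 to 60 N. Pads are 19 mm wide; open, the fingers measure 130 mm over their backs; the gripper's body (78 mm by 193 mm) begins 47 mm behind the grasp point.
Start: joints at [91.965, 20.546, 0.682, 0, -70.136, -16.507], TCP at [0.169, 0.653, 0.227] pointing down, gripper open.
Joint ranges: [-176.03, 176.03], [-82.01, 121.73], [-58.28, 71.71], [-173.87, 95.51], [-174.79, -0.11], [-173.66, 173.66]. Speed limits (degrees/s): [136.94, 136.94, 172.46, 180, 180, 180].

INTERFACE

Orientations are given as [roll, pitch, yaw] about the fixed x, y, z axes, in that order (R = Rz(yaw) Ry(pitch) Rx(roll)).
In Python, from plant import telemetry, viewer, workorder gives the robot as it stands. The module is installed in compiled form; this text tells all that it offers.
- The arm moves only by the tool carry_out, never from a script. Its argument "rows" is a list of rows, each a list of 6 numbers: the shift along the tool's x, y, z in m, then the turn, a rotation vector about the tool's x, y, z in rad. In form: [[tx, ty, tz, ax, ay, az], ...]. A call has 1 to 8 rows; each row is the pose to reach, as a shift and turn from the pose commanded when the call began, along the tool's axes at that moment; what a row does not reach only later rows make up. A row lasts 1/8 s, in which the tool goes at most 62.5 mm and 10.7 degrees, less where a joint would pass 70% of its speed; a pose out of reach is approached as far as the arm can. A call with a gripper value outside its range is refused whole. "grip" is the gripper's target within -1 to 1 (fully open at 1, half-way at 0, shut at -1), set as the call begins (left out, the last holds). The fingers move at their own pace and stop on an object; the grip force is fixed at half the most. Time passes only in rows, so rows that repeat a pose let the fingers close. It gives the time, the measured TCP pose, the force, the opening and the grip force at its end, in the units of the state.
- telemetry.get_obs(): the state, without advancing time (a new reading comes with each control period).
- viewer.snapshot(name): name is "side" or "top"; returns the picture (480x640x3 uint8, red, green, blue); there is no depth.
- viewer.camera_info(name): a dict with "intrinsics" (3x3 intrinsics, pixels), "extrinsics" (4x4, takes a point from camera to world coordinates). Camera axes: x right, y down, z forward; pixel columns grow to the right and rows downward; lengths in m; the calibration is good to about 2 mm. A picture is of the moment at which its call begins. camera_info takes no time and is no camera call.
- workorder.close_job(): hands the job in; it is judged then, once.
The state is a dict: "clock": time; "joint_pos": joint angles; "qvel": joint speeds; "tau": joint torques, N m; "tool_pos": TCP position; "orientation": TCP orientation; "force": force on the tool from outside, world axes, zero at the start; "moment": the same for the moment, N m; "opening": finger opening in m; "gripper_force": force on a finger pad.
Only numpy, scipy, OpenCV 4.12 (cv2) and the standard library are available. Lean on these libraries where they do the work, as an engineer would, in place of code of your own. Each camera call takes 0.05 s, during which the arm holds its last target. There are 200 camera calls.

## Working session

There is one attempt and no reset: what is moved stays moved. The work goes in short steps, Python scripts to look and compute and a tool call to move; the robot and the scene stay as the last step left them, time stands still between calls to the robot, and variables do not carry over. Pictures are saved under pics/ and viewed, at most 14 in all, crops included, and the job is handed in when it is done.

Besides the shell and the picture viewer there is one more tool, called after "Call:" as a command line: name --pt "numbers of a row" for each row, then --argument value for the rest. carry_out: Moves the arm, as the interface text tells. Its arguments: {"type":"object","properties":{"rows":{"type":"array"},"grip":{"type":"number"}},"required":["rows"]}

```bash
mkdir -p pics
python3 - <<'E'
from plant import telemetry, viewer
import cv2
for n in("top","side"):
    cv2.imwrite(f"pics/{n}0.png",viewer.snapshot(n)[:,:,::-1]); c=viewer.camera_info(n); print(c["intrinsics"],c["extrinsics"])
print(telemetry.get_obs())
E
```

```text
[[477.26223422   0.         319.76339737]
 [  0.         477.26223422 235.715439  ]
 [  0.           0.           1.        ]] [[-0.02087544 -0.99346903  0.11217617  0.4228919 ]
 [-0.99905984  0.02499269  0.03542322 -0.03454829]
 [-0.03799546 -0.11133123 -0.99305675  0.94789431]
 [ 0.          0.          0.          1.        ]]
[[568.29313377   0.         317.6674775 ]
 [  0.         568.29313377 236.84494466]
 [  0.           0.           1.        ]] [[ 0.92142936 -0.24492697  0.30162677  0.1035449 ]
 [-0.38806281 -0.54141766  0.7458379  -0.99723164]
 [-0.01936976 -0.80428707 -0.59392518  0.80777033]
 [ 0.          0.          0.          1.        ]]
{'clock': 0.1, 'joint_pos': array([ 9.19643223e+01,  2.05867251e+01,  6.42047504e-01, -1.70145844e-02,
       -7.01357199e+01, -1.65074811e+01]), 'qvel': array([-0.08381019, -0.13564834,  0.09533099,  0.01404862, -0.02810366,
        0.00876749]), 'tau': array([-1.25975836e-03, -5.84165025e+01,  2.93744355e+01,  7.01520368e+00,
        1.01083657e-02, -6.08999835e-05]), 'tool_pos': array([0.1694119 , 0.65297263, 0.22574846]), 'orientation': array([ 1.79918371e+02, -7.50955644e-03, -1.45489461e+01]), 'force': array([-0.05479964, -0.34239485, -0.29171539]), 'moment': array([0.02457479, 0.06279052, 0.02416591]), 'gripper_force': 0.0, 'opening': 0.08745895165987735}
```

View pics/top0.png

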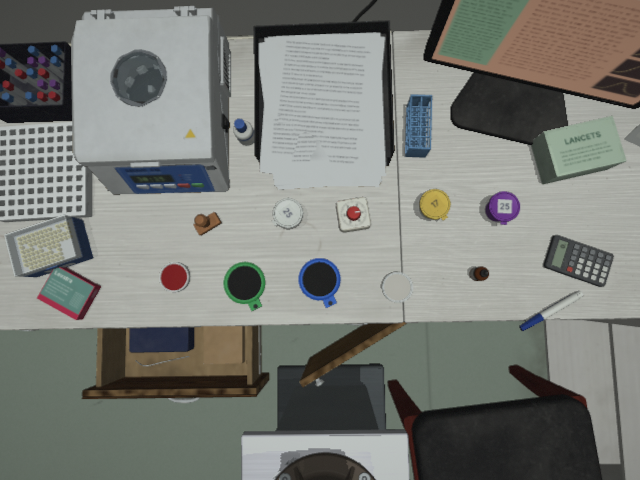

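View pics/side0.png

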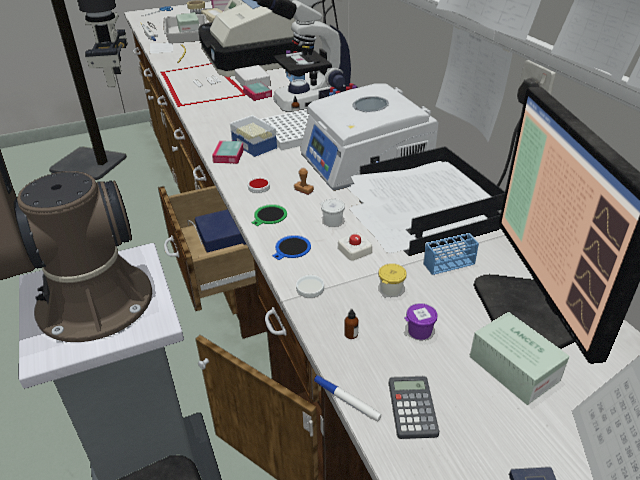

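Top view: red dish (175,277), green carrier (244,282), blue carrier (320,279), cream dish (396,286), white cup (288,213), yellow cup (434,204), purple decoy (503,207), timer (353,214), stamp (207,222), dropper (480,273). The side view agrees.

```bash
cat > h.py <<'E'
import numpy as np, cv2
from plant import viewer, telemetry
def cam(n):
    c=viewer.camera_info(n); return np.array(c["intrinsics"]),np.array(c["extrinsics"])
def p2w(n,uv,z):
    K,E=cam(n); d=E[:3,:3]@np.linalg.inv(K)@np.array([*uv,1.]); return (E[:3,3]+d*(z-E[2,3])/d[2])[:2]
def w2p(n,P):
    K,E=cam(n); q=(np.atleast_2d(P)-E[:3,3])@E[:3,:3]@K.T; return q[:,:2]/q[:,2:]
def circ(c,r,z):
    t=np.linspace(0,2*np.pi,120); return np.c_[c[0]+r*np.cos(t),c[1]+r*np.sin(t),0*t+z]
def fit(n,img,c,r,z,s=.012):
    "refine a circle: max mean radial grey step across its outline"
    g=cv2.GaussianBlur(img,(0,0),.8).astype(np.float32)
    def samp(rr,c):
        p=w2p(n,circ(c,rr,z)).astype(np.float32)
        return cv2.remap(g,p[:,0].copy(),p[:,1].copy(),1)[:,0]
    best=max(((np.linalg.norm(samp(r+.002,c+d)-samp(r-.002,c+d),axis=1).clip(0,60).mean(),*(c+d)) for d in
      [np.array([a,b]) for a in np.arange(-s,s+1e-4,.001) for b in np.arange(-s,s+1e-4,.001)]))
    return best
E
python3 - <<'E'
from h import *
O=dict(red=(175,277,.0297,.012),green=(244,282,.042,.005),blue=(320,279,.042,.005),cream=(396,286,.0297,.012),white=(288,213,.0295,.05),yellow=(434,204,.0295,.05),
 timer=(353,214,.02,.04),stamp=(207,222,.02,.06),dropper=(480,273,.0135,.03),purple=(503,207,.03,.05))
T=cv2.imread("pics/top0.png");S=cv2.imread("pics/side0.png")
B=cv2.resize(T[160:340,130:530],None,fx=2,fy=2,interpolation=2);D=S.copy()
for k,(u,v,r,z) in O.items():
    c=p2w("top",(u,v),z)
    if k in("timer","stamp","dropper","purple"): print(k,c.round(3));continue
    s,x,y=fit("top",T,c,r,z); c1=np.array([x,y])
    uv=w2p("side",[[x,y,z]])[0]; s2,x2,y2=fit("side",S,c1,r,z)
    print(k,c.round(4),"fit",c1.round(4),round(float(s),1),"side",round(x2,4),round(y2,4),round(float(s2),1))
    p=((w2p("top",circ(c1,r,z))-[130,160]+.5)*2*8-4).astype(int); cv2.polylines(B,[p],True,(255,0,255),1,16,3)
    D=cv2.polylines(D,[(w2p("side",circ(c1,r,z))*8).astype(int)],True,(255,0,255),1,16,3)
cv2.imwrite("pics/ov.png",np.vstack([B[:,:800],cv2.resize(D[160:310,220:440],(330,225))[:,:,:] if 0 else np.zeros((1,800,3),np.uint8)]))
cv2.imwrite("pics/ovs.png",cv2.resize(D[160:320,225:445],None,fx=3,fy=3,interpolation=2))
E
```

```text
red [0.4536 0.2871] fit [0.4546 0.2851] 53.1 side 0.4546 0.2911 42.9Traceback (most recent call last):
  File "<stdin>", line 9, in <module>
  File "h.py", line 17, in fit
    best=max(((np.linalg.norm(samp(r+.002,c+d)-samp(r-.002,c+d),axis=1).clip(0,60).mean(),*(c+d)) for d in
      [np.array([a,b]) for a in np.arange(-s,s+1e-4,.001) for b in np.arange(-s,s+1e-4,.001)]))
  File "h.py", line 17, in <genexpr>
    best=max(((np.linalg.norm(samp(r+.002,c+d)-samp(r-.002,c+d),axis=1).clip(0,60).mean(),*(c+d)) for d in
                              ~~~~^^^^^^^^^^^^
  File "h.py", line 15, in samp
    p=w2p(n,circ(c,rr,z)).astype(np.float32)
      ~~~^^^^^^^^^^^^^^^^
  File "h.py", line 8, in w2p
    K,E=cam(n); q=(np.atleast_2d(P)-E[:3,3])@E[:3,:3]@K.T; return q[:,:2]/q[:,2:]
        ~~~^^^
  File "h.py", line 4, in cam
    c=viewer.camera_info(n); return np.array(c["intrinsics"]),np.array(c["extrinsics"])
ValueError: time passes only in moves, steps and waits
```

camera_info seems to be limited in the number of calls, so I'll cache it.

```bash
sed -i 's/^def cam(n):/import functools\n@functools.lru_cache(None)\ndef cam(n):/' h.py
cat > m.py <<'E'
from h import *
O=dict(red=(175,277,.0297,.012),green=(244,282,.042,.005),blue=(320,279,.042,.005),cream=(396,286,.0297,.012),white=(288,213,.0295,.05),yellow=(434,204,.0295,.05),
 timer=(353,214,.02,.04),stamp=(207,222,.02,.06),dropper=(480,273,.0135,.03),purple=(503,207,.03,.05))
T=cv2.imread("pics/top0.png");S=cv2.imread("pics/side0.png")
B=cv2.resize(T[160:340,130:530],None,fx=2,fy=2,interpolation=2);D=S.copy()
for k,(u,v,r,z) in O.items():
    c=p2w("top",(u,v),z)
    if k in("timer","stamp","dropper","purple"): print(k,c.round(3));continue
    s,x,y=fit("top",T,c,r,z); c1=np.array([x,y])
    s2,x2,y2=fit("side",S,c1,r,z)
    print(k,c.round(4),"fit",c1.round(4),round(float(s),1),"side",round(x2,4),round(y2,4),round(float(s2),1))
    cv2.polylines(B,[((w2p("top",circ(c1,r,z))-[130,160]+.5)*16-4).astype(int)],True,(255,0,255),1,16,3)
    cv2.polylines(D,[(w2p("side",circ(c1,r,z))*8).astype(int)],True,(255,0,255),1,16,3)
cv2.imwrite("pics/ov.png",B)
cv2.imwrite("pics/ovs.png",cv2.resize(D[160:320,225:445],None,fx=3,fy=3,interpolation=2))
E
python3 m.py
```

```text
red [0.4536 0.2871] fit [0.4546 0.2851] 53.1 side 0.4546 0.2911 42.9
green [0.441  0.1511] fit [0.441  0.1501] 57.0 side 0.437 0.1481 56.7
blue [4.436e-01 4.000e-04] fit [0.4446 0.0014] 57.3 side 0.4416 -0.0016 56.8
cream [ 0.4268 -0.1471] fit [ 0.4268 -0.1451] 22.9 side 0.4218 -0.1571 32.9
white [0.5695 0.0572] fit [0.5655 0.0582] 30.0 side 0.5725 0.0562 24.4
yellow [ 0.5792 -0.2199] fit [ 0.5802 -0.2219] 54.2 side 0.5812 -0.2219 56.2
timer [ 0.566 -0.067]
stamp [0.555 0.211]
dropper [ 0.448 -0.304]
purple [ 0.57  -0.348]
```

View pics/ov.png

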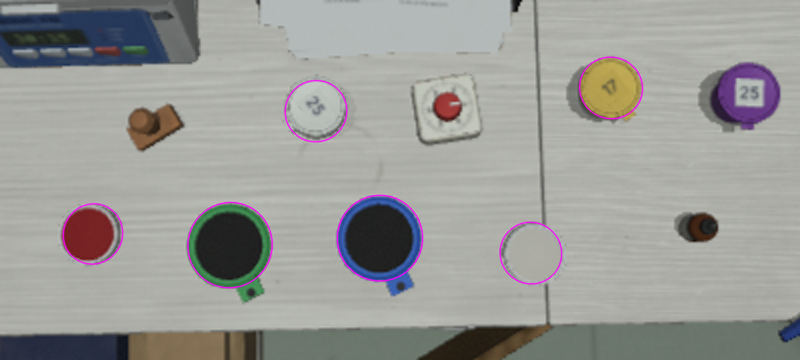

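View pics/ovs.png

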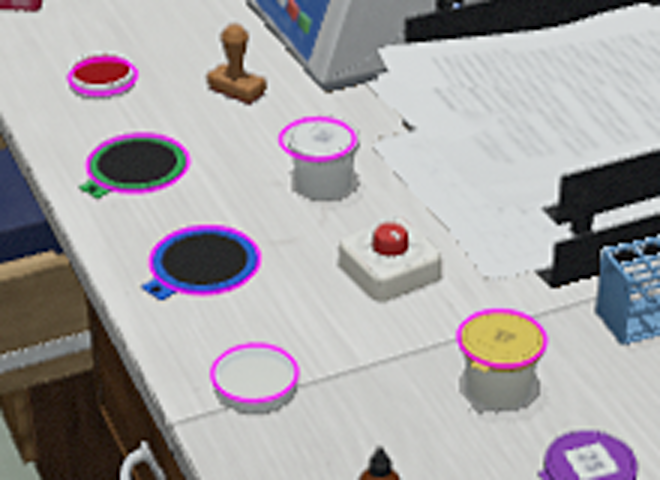

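The fitted outlines lie on the objects. I'll close along world y for every grasp, so that any camera bias mostly cancels. First I go above the red dish with yaw at 0.

Call:
carry_out --pt "0.369 0.2845 0.107 0 0 -0.254" --pt "0.369 0.2845 0.107 0 0 -0.254" --pt "0.369 0.2845 0.107 0 0 -0.254" --pt "0.369 0.2845 0.107 0 0 -0.254" --pt "0.369 0.2845 0.107 0 0 -0.254" --pt "0.369 0.2845 0.107 0 0 -0.254" --pt "0.369 0.2845 0.107 0 0 -0.254" --pt "0.369 0.2845 0.107 0 0 -0.254" --grip 1

```text
clock: 1.1
tool_pos: [0.456, 0.2828, 0.1187]
orientation: [179.9, 0.0, -0.1]
force: [0.5, 0.2, -0.2]
opening: 0.0874
gripper_force: 0.0
```

Call:
carry_out --pt "0 0 0.06 0 0 0" --pt "0 0 0.06 0 0 0" --pt "0 0 0.06 0 0 0" --pt "0 0 0.06 0 0 0"

```text
clock: 1.6
tool_pos: [0.4559, 0.2869, 0.0616]
orientation: [-179.9, -0.1, 0.1]
force: [-0.1, 0.0, 0.4]
opening: 0.0878
gripper_force: 0.0
```

Run:
```python
from h import *
s=viewer.snapshot("side")[:,:,::-1].copy(); o=telemetry.get_obs(); p=o["tool_pos"]; print(p,o["orientation"],o["joint_pos"])
for dy in(-.044,0,.044):
    q=w2p("side",[p+[0,dy,0]])[0]; cv2.circle(s,(int(q[0]),int(q[1])),1,(255,0,255),-1)
cv2.imwrite("pics/s1.png",cv2.resize(s[120:250,190:340],None,fx=4,fy=4,interpolation=2))
```

```text
[0.45578139 0.2867656  0.06150371] [-1.79863994e+02 -1.20990964e-01  8.55372855e-02] [ 5.30539074e+01  1.73871830e+01 -2.86006795e+01  2.11928277e-02
 -4.38306978e+01  3.70165084e+01]
```

View pics/s1.png

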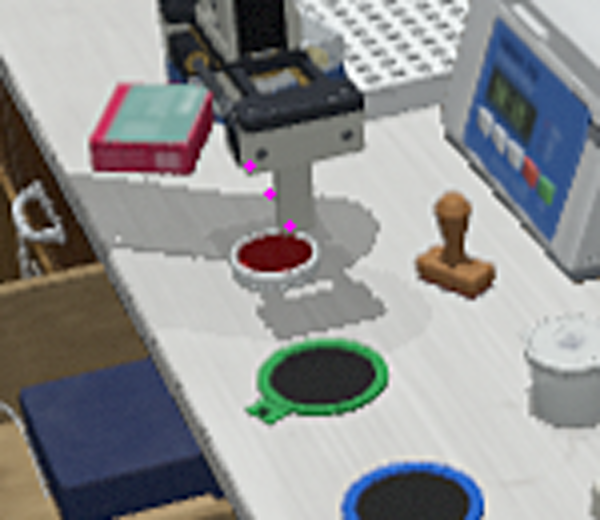

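Seen from the side, the fingers straddle the red dish; its centre is near (275,252) in the crop and the near finger near (295,230). Descending and gripping.

Call:
carry_out --pt "0 0 0.03 0 0 0" --pt "0 0 0.05 0 0 0" --pt "0 0 0.055 0 0 0" --pt "0 0 0.055 0 0 0" --pt "0 0 0.055 0 0 0"

```text
clock: 2.28
tool_pos: [0.4558, 0.2861, 0.0057]
orientation: [-179.9, -0.1, 0.0]
force: [0.5, -0.5, 0.5]
opening: 0.088
gripper_force: 0.0
```

Call:
carry_out --pt "0 0 0 0 0 0" --pt "0 0 0 0 0 0" --pt "0 0 0 0 0 0" --pt "0 0 0 0 0 0" --pt "0 0 0 0 0 0" --pt "0 0 0 0 0 0" --pt "0 0 0 0 0 0" --pt "0 0 0 0 0 0" --grip -1

```text
clock: 3.28
tool_pos: [0.4553, 0.2853, 0.0046]
orientation: [-180.0, -0.0, 0.0]
force: [-1.1, -0.8, 1.6]
opening: 0.0539
gripper_force: 30.0
```

Call:
carry_out --pt "0 0 -0.04 0 0 0" --pt "0 0 -0.08 0 0 0" --pt "-0.011 0.06 -0.08 0 0 0" --pt "-0.011 0.12 -0.08 0 0 0" --pt "-0.011 0.18 -0.08 0 0 0" --pt "-0.011 0.24 -0.08 0 0 0" --pt "-0.011 0.285 -0.08 0 0 0" --pt "-0.011 0.285 -0.08 0 0 0"

```text
clock: 4.28
tool_pos: [0.4434, -0.0022, 0.0844]
orientation: [180.0, 0.0, -0.2]
force: [-0.1, 0.2, -0.6]
opening: 0.054
gripper_force: 30.0
```

Run:
```python
from h import *
s=viewer.snapshot("side")[:,:,::-1].copy(); o=telemetry.get_obs(); p=o["tool_pos"]; print(p,o["opening"],o["gripper_force"])
cv2.imwrite("pics/s2.png",cv2.resize(s[140:290,220:370],None,fx=4,fy=4,interpolation=2))
```

```text
[ 0.44401715 -0.00096788  0.0845034 ] 0.053813565869568175 29.999891817569733
```

View pics/s2.png

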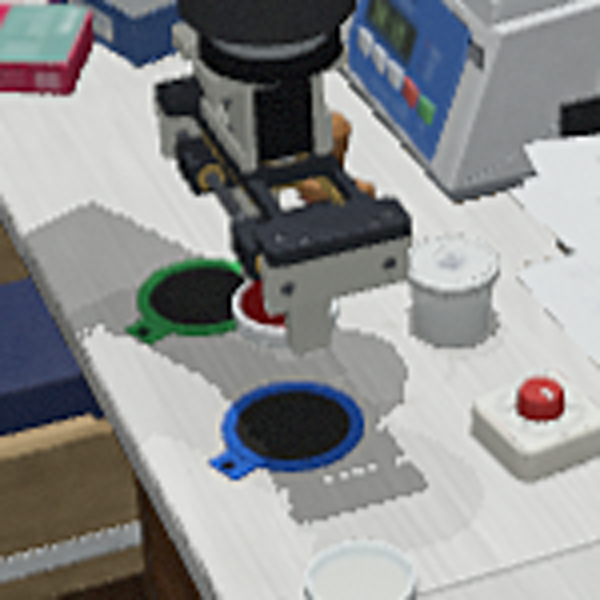

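The dish is held level (centre about (275,305) in the crop). Lowering it onto the blue carrier.

Call:
carry_out --pt "0 0 0.03 0 0 0" --pt "0 0 0.055 0 0 0" --pt "0 0 0.068 0 0 0" --pt "0 0 0.073 0 0 0" --pt "0 0 0.0755 0 0 0" --pt "0 0 0.0765 0 0 0" --pt "0 0 0.0765 0 0 0" --pt "0 0 0.0765 0 0 0"

```text
clock: 5.32
tool_pos: [0.4445, 0.0004, 0.0084]
orientation: [-180.0, -0.0, 0.0]
force: [-0.2, 0.1, -0.4]
opening: 0.0535
gripper_force: 30.0
```

Call:
carry_out --pt "0 0 0 0 0 0" --pt "0 0 0 0 0 0" --pt "0 0 0 0 0 0" --pt "0 0 0 0 0 0" --pt "0 0 -0.02 0 0 0" --pt "0 0 -0.07 0 0 0" --pt "0 0 -0.1 0 0 0" --pt "0 0 -0.1 0 0 0" --grip 1

```text
clock: 6.32
tool_pos: [0.4458, 0.0009, 0.1103]
orientation: [-179.9, -0.3, 0.0]
force: [-0.0, -0.6, -0.9]
opening: 0.0877
gripper_force: 0.0
```

Call:
carry_out --pt "0.035 0.055 0 0 0 0" --pt "0.068 0.111 0 0 0 0" --pt "0.1 0.166 0 0 0 0" --pt "0.1367 0.222 0 0 0 0" --pt "0.1367 0.222 0 0 0 0" --pt "0.1367 0.222 0.04 0 0 0" --pt "0.1367 0.222 0.04 0 0 0" --pt "0.1367 0.222 0.04 0 0 0"

```text
clock: 7.32
tool_pos: [0.5811, -0.2213, 0.0685]
orientation: [180.0, 0.0, 0.1]
force: [0.1, -0.4, 0.5]
opening: 0.0872
gripper_force: 0.0
```

Run:
```python
from h import *
s=viewer.snapshot("side")[:,:,::-1].copy(); t=viewer.snapshot("top")[:,:,::-1].copy();o=telemetry.get_obs(); p=o["tool_pos"]; print(p)
z=np.hstack([cv2.resize(s[190:340,270:420],(400,400),interpolation=2),cv2.resize(t[200:330,270:400],(400,400),interpolation=2)])
cv2.imwrite("pics/s3.png",z)
```

```text
[ 0.58185932 -0.22127499  0.06952259]
```

View pics/s3.png

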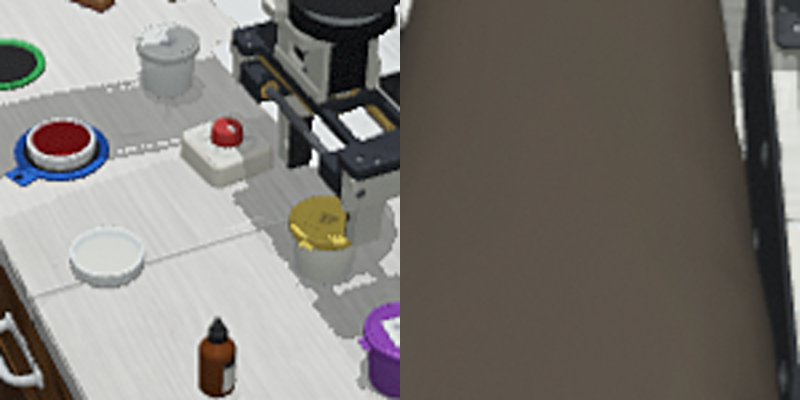

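The red dish sits inside the blue rim (61,145). The fingers bracket the yellow cup with clearance.

Call:
carry_out --pt "0 0 0.02 0 0 0" --pt "0 0 0.036 0 0 0" --pt "0 0 0.0425 0 0 0" --pt "0 0 0.0425 0 0 0"

```text
clock: 7.92
tool_pos: [0.5809, -0.2216, 0.0254]
orientation: [180.0, 0.0, 0.0]
force: [-0.5, -0.2, 0.5]
opening: 0.0879
gripper_force: 0.0
```

Call:
carry_out --pt "0 0 0 0 0 0" --pt "0 0 0 0 0 0" --pt "0 0 0 0 0 0" --pt "0 0 0 0 0 0" --pt "0 0 0 0 0 0" --pt "0 0 0 0 0 0" --pt "0 0 0 0 0 0" --pt "0 0 0 0 0 0" --grip -1

```text
clock: 8.93
tool_pos: [0.5812, -0.2217, 0.0258]
orientation: [180.0, -0.0, 0.0]
force: [0.1, -0.0, 5.0]
opening: 0.058
gripper_force: 30.0
```

Call:
carry_out --pt "0 0 -0.04 0 0 0" --pt "0 0 -0.08 0 0 0" --pt "-0.035 -0.055 -0.08 0 0 0" --pt "-0.07 -0.111 -0.08 0 0 0" --pt "-0.105 -0.166 -0.08 0 0 0" --pt "-0.1367 -0.222 -0.08 0 0 0" --pt "-0.1367 -0.222 -0.08 0 0 0" --pt "-0.1367 -0.222 -0.08 0 0 0"

```text
clock: 9.93
tool_pos: [0.4443, 0.001, 0.1057]
orientation: [-180.0, -0.0, 0.1]
force: [0.1, 0.3, 0.2]
opening: 0.0575
gripper_force: 30.0
```

Run:
```python
from h import *
s=viewer.snapshot("side")[:,:,::-1].copy(); o=telemetry.get_obs(); p=o["tool_pos"]; print(p,o["opening"],o["force"])
cv2.imwrite("pics/s4.png",cv2.resize(s[140:290,220:370],None,fx=4,fy=4,interpolation=2))
S=s.astype(np.uint8)
# red fill centre vs. carrier outline in this side view
print("carrier",fit("side",S,np.array([.4416,-.0016]),.042,.005,.006))
```

```text
[4.44696202e-01 3.56556843e-04 1.05651663e-01] 0.05780762041648263 [-0.7122556  -0.44688868  0.28269631]
carrier (np.float32(53.985397), np.float64(0.4416), np.float64(-0.0006000000000000001))
```

View pics/s4.png

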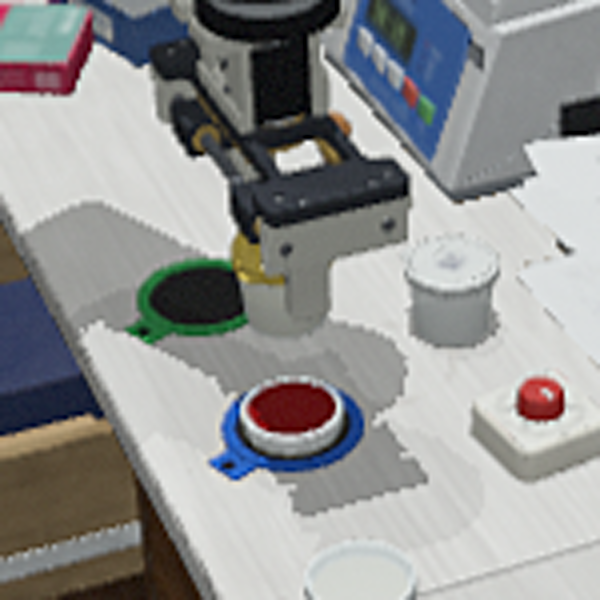

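The cup is held upright and the dish is flat and centred (291,415) inside the blue rim. Lowering the cup.

Call:
carry_out --pt "0 0 0.03 0 0 0" --pt "0 0 0.05 0 0 0" --pt "0 0 0.059 0 0 0" --pt "0 0 0.062 0 0 0" --pt "0 0 0.064 0 0 0" --pt "0 0 0.065 0 0 0" --pt "0 0 0.065 0 0 0" --pt "0 0 0.065 0 0 0"

```text
clock: 10.98
tool_pos: [0.4445, 0.0005, 0.0408]
orientation: [-180.0, -0.0, 0.0]
force: [-0.0, -0.1, 0.3]
opening: 0.0579
gripper_force: 30.0
```

Call:
carry_out --pt "0 0 0 0 0 0" --pt "0 0 0 0 0 0" --pt "0 0 0 0 0 0" --pt "0 0 0 0 0 0" --pt "0 0 -0.02 0 0 0" --pt "0 0 -0.06 0 0 0" --pt "0 0 -0.08 0 0 0" --pt "0 0 -0.08 0 0 0" --grip 1

```text
clock: 11.98
tool_pos: [0.4453, 0.0007, 0.122]
orientation: [-179.9, -0.2, 0.0]
force: [-0.8, -0.3, -0.3]
opening: 0.0875
gripper_force: 0.0
```

Run:
```python
from h import *
T=cv2.imread("pics/top0.png");S=cv2.imread("pics/side0.png")
def edge(n,k,box):
    # centroid of Canny ring
    pass
for r,z in((.030,.014),(.030,.0),(.0297,.007)):
  for n,I in(("top",T),("side",S)):
    print(r,z,n,[(k,np.round(fit(n,I,np.array(c),r,z,.010),4).tolist()) for k,c in dict(cream=(.4255,-.1471),red=(.4546,.287)).items()])
a=cv2.resize(T[260:315,370:425],(500,500),interpolation=2)
g=cv2.createCLAHE(4,(2,2)).apply(cv2.cvtColor(a,6))
cv2.imwrite("pics/c1.png",g)
```

```text
0.03 0.014 top [('cream', [23.2185, 0.4265, -0.1451]), ('red', [52.0958, 0.4546, 0.285])]
0.03 0.014 side [('cream', [27.2616, 0.4235, -0.1481]), ('red', [42.1776, 0.4536, 0.288])]
0.03 0.0 top [('cream', [22.8389, 0.4275, -0.1471]), ('red', [53.0872, 0.4546, 0.289])]
0.03 0.0 side [('cream', [34.5604, 0.4265, -0.1471]), ('red', [40.3698, 0.4556, 0.295])]
0.0297 0.007 top [('cream', [22.7999, 0.4275, -0.1461]), ('red', [53.3676, 0.4546, 0.286])]
0.0297 0.007 side [('cream', [34.5161, 0.4245, -0.1541]), ('red', [41.578, 0.4566, 0.297])]
```

View pics/c1.png

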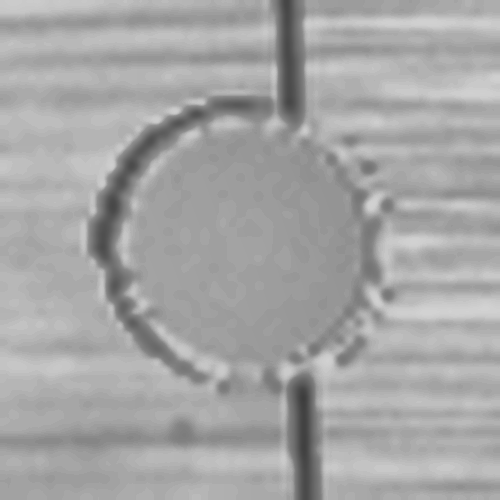

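The cream fill spans columns 125–370 and rows 120–365 in the crop, so the dish centre is at about (0.4265, -0.147).

Call:
carry_out --pt "-0.006 0.05 0 0 0 0" --pt "-0.012 0.1 0 0 0 0" --pt "-0.0173 0.147 0 0 0 0" --pt "-0.0173 0.147 0.05 0 0 0" --pt "-0.0173 0.147 0.09 0 0 0" --pt "-0.0173 0.147 0.11 0 0 0" --pt "-0.0173 0.147 0.116 0 0 0" --pt "-0.0173 0.147 0.116 0 0 0"

```text
clock: 12.98
tool_pos: [0.4267, -0.1467, 0.0042]
orientation: [180.0, 0.1, 0.0]
force: [0.1, -0.4, 0.5]
opening: 0.0874
gripper_force: 0.0
```

Call:
carry_out --pt "0 0 0 0 0 0" --pt "0 0 0 0 0 0" --pt "0 0 0 0 0 0" --pt "0 0 0 0 0 0" --pt "0 0 0 0 0 0" --pt "0 0 0 0 0 0" --pt "0 0 0 0 0 0" --pt "0 0 0 0 0 0" --grip -1

```text
clock: 13.98
tool_pos: [0.4272, -0.1467, 0.0049]
orientation: [180.0, -0.0, 0.0]
force: [-0.9, 0.6, 5.3]
opening: 0.0536
gripper_force: 30.0
```

Call:
carry_out --pt "0 0 -0.055 0 0 0" --pt "0 0 -0.11 0 0 0" --pt "0.003 -0.06 -0.11 0 0 0" --pt "0.006 -0.12 -0.11 0 0 0" --pt "0.009 -0.18 -0.11 0 0 0" --pt "0.012 -0.24 -0.11 0 0 0" --pt "0.0135 -0.2965 -0.11 0 0 0" --pt "0.0135 -0.2965 -0.11 0 0 0"

```text
clock: 14.98
tool_pos: [0.4408, 0.1532, 0.1145]
orientation: [-180.0, -0.0, 0.3]
force: [-0.8, 0.1, -1.1]
opening: 0.0536
gripper_force: 30.0
```

Call:
carry_out --pt "0 0 0.05 0 0 0" --pt "0 0 0.085 0 0 0" --pt "0 0 0.098 0 0 0" --pt "0 0 0.103 0 0 0" --pt "0 0 0.1055 0 0 0" --pt "0 0 0.1065 0 0 0" --pt "0 0 0.1065 0 0 0" --pt "0 0 0.1065 0 0 0"

```text
clock: 15.98
tool_pos: [0.4407, 0.15, 0.0085]
orientation: [-180.0, -0.0, 0.0]
force: [-0.1, -0.3, -0.5]
opening: 0.0544
gripper_force: 30.0
```

Call:
carry_out --pt "0 0 0 0 0 0" --pt "0 0 0 0 0 0" --pt "0 0 0 0 0 0" --pt "0 0 0 0 0 0" --pt "0 0 -0.02 0 0 0" --pt "0 0 -0.07 0 0 0" --pt "0 0 -0.1 0 0 0" --pt "0 0 -0.1 0 0 0" --grip 1

```text
clock: 16.98
tool_pos: [0.4418, 0.1509, 0.1105]
orientation: [-179.8, -0.2, 0.0]
force: [0.1, -0.7, 0.1]
opening: 0.0874
gripper_force: 0.0
```

Run:
```python
from h import *
T=cv2.imread("pics/top0.png");S=cv2.imread("pics/side0.png")
s=viewer.snapshot("side")[:,:,::-1].copy()
a=cv2.resize(T[185:241,260:316],(392,392),interpolation=2)
cv2.polylines(a,[((w2p("top",circ((.5655,.0582),.0295,.05))-[260,185]+.5)*56).astype(int)],True,(255,0,255),1,16,3)
b=S.copy()[190:246,305:361]; b=cv2.resize(b,(392,392),interpolation=2)
cv2.polylines(b,[((w2p("side",circ((.5655,.0582),.0295,.05))-[305,190]+.5)*56).astype(int)],True,(255,0,255),1,16,3)
cv2.imwrite("pics/c2.png",np.hstack([a,b]))
cv2.imwrite("pics/s5.png",cv2.resize(s[150:290,220:380],None,fx=4,fy=4,interpolation=2))
for z,r in((.05,.0295),(.05,.029),(.0,.0265)):
  for n,I in(("top",T),("side",S)): print(z,n,np.round(fit(n,I,np.array([.567,.058]),r,z,.008),4), np.round(fit(n,I,np.array([.5802,-.2219]),r,z,.008),4))
```

```text
0.05 top [29.9781  0.566   0.058 ] [54.2956  0.5802 -0.2219]
0.05 side [24.5094  0.573   0.056 ] [56.1509  0.5812 -0.2219]
0.05 top [31.95   0.565  0.058] [54.5471  0.5792 -0.2219]
0.05 side [25.4687  0.573   0.055 ] [56.8634  0.5812 -0.2209]
0.0 top [34.4188  0.575   0.063 ] [37.9078  0.5832 -0.2139]
0.0 side [41.2407  0.575   0.064 ] [47.4944  0.5842 -0.2179]
```

View pics/c2.png

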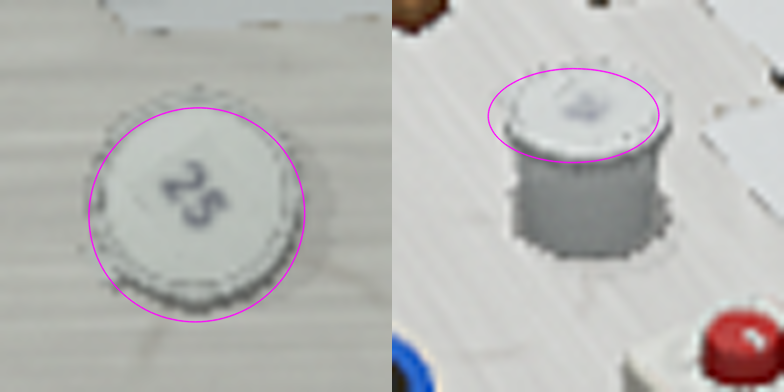

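View pics/s5.png

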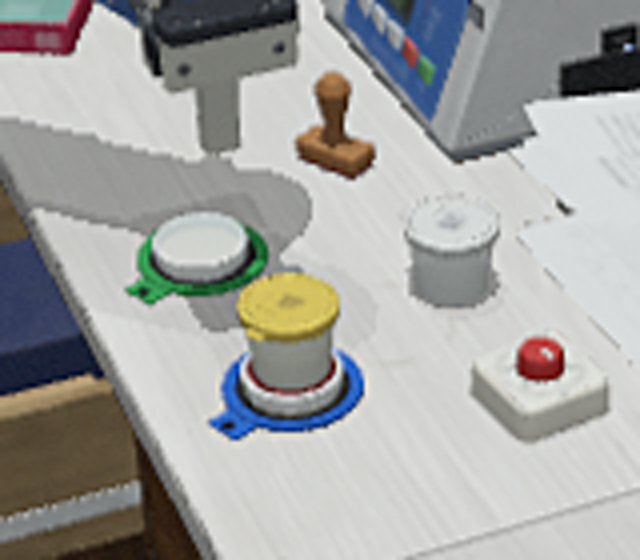

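The yellow cup stands centred on the red dish and the cream dish lies inside the green rim. The white lid's real edge lies about 2 px further up (+x) than the fit in the top view, and the side view agrees, so I'll use (0.570, 0.0575).

Call:
carry_out --pt "0.043 0.03 0 0 0 0" --pt "0.086 0.06 0 0 0 0" --pt "0.13 0.092 0 0 0 0" --pt "0.13 0.092 0.0 0 0 0" --pt "0.13 0.092 0.045 0 0 0" --pt "0.13 0.092 0.072 0 0 0" --pt "0.13 0.092 0.0825 0 0 0" --pt "0.13 0.092 0.0825 0 0 0"

```text
clock: 18.02
tool_pos: [0.5698, 0.0579, 0.0249]
orientation: [180.0, 0.1, 0.0]
force: [0.1, -0.1, 0.8]
opening: 0.0875
gripper_force: 0.0
```

Call:
carry_out --pt "0 0 0 0 0 0" --pt "0 0 0 0 0 0" --pt "0 0 0 0 0 0" --pt "0 0 0 0 0 0" --pt "0 0 0 0 0 0" --pt "0 0 0 0 0 0" --pt "0 0 0 0 0 0" --pt "0 0 0 0 0 0" --grip -1

```text
clock: 19.02
tool_pos: [0.5708, 0.058, 0.0261]
orientation: [-180.0, -0.0, 0.0]
force: [-2.5, 0.1, 6.4]
opening: 0.0578
gripper_force: 30.0
```

Call:
carry_out --pt "0 0 -0.04 0 0 0" --pt "0 0 -0.08 0 0 0" --pt "-0.043 -0.03 -0.08 0 0 0" --pt "-0.086 -0.06 -0.08 0 0 0" --pt "-0.13 -0.092 -0.08 0 0 0" --pt "-0.13 -0.092 -0.08 0 0 0" --pt "-0.13 -0.092 -0.055 0 0 0" --pt "-0.13 -0.092 -0.055 0 0 0"

```text
clock: 20.02
tool_pos: [0.4397, 0.1489, 0.0794]
orientation: [179.9, 0.1, -0.0]
force: [0.5, -0.2, 0.8]
opening: 0.0576
gripper_force: 30.0
```

Run:
```python
from h import *
s=viewer.snapshot("side")[:,:,::-1].copy(); o=telemetry.get_obs(); p=o["tool_pos"]; print(p,o["opening"])
for c,r,z in(((.440,.1495),.03,.017),((.440,.1495),.0265,.045)):
    cv2.polylines(s,[(w2p("side",circ(c,r,z))*8).astype(int)],True,(255,0,255),1,16,3)
cv2.imwrite("pics/s6.png",cv2.resize(s[170:250,230:330],None,fx=7,fy=7,interpolation=2))
```

```text
[0.44037122 0.14917322 0.08020081] 0.05810110600365292
```

View pics/s6.png

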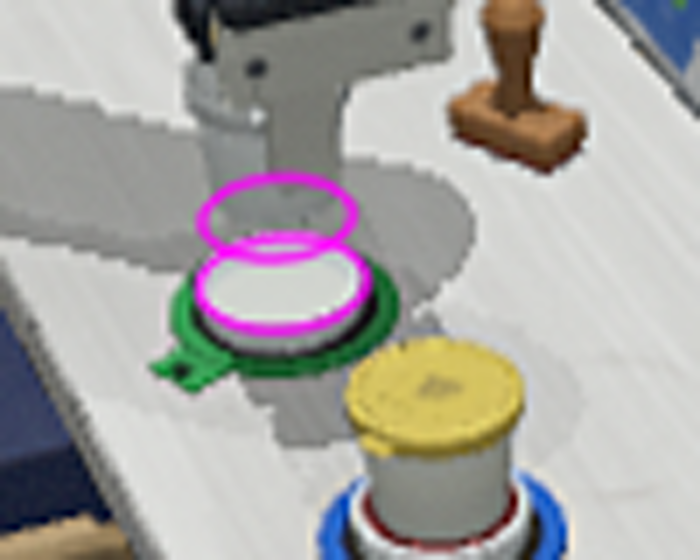

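The cream dish lies exactly on its predicted outline and the white cup hangs upright above it, aligned to within about 1 mm. Lowering.

Call:
carry_out --pt "0 0 0.02 0 0 0" --pt "0 0 0.031 0 0 0" --pt "0 0 0.036 0 0 0" --pt "0 0 0.039 0 0 0" --pt "0 0 0.04 0 0 0" --pt "0 0 0.04 0 0 0" --pt "0 0 0.04 0 0 0"

```text
clock: 20.95
tool_pos: [0.4407, 0.1498, 0.0411]
orientation: [-180.0, -0.0, 0.0]
force: [-1.8, -1.2, 5.6]
opening: 0.0578
gripper_force: 30.0
```

Call:
carry_out --pt "0 0 0 0 0 0" --pt "0 0 0 0 0 0" --pt "0 0 0 0 0 0" --pt "0 0 0 0 0 0" --pt "0 0 -0.02 0 0 0" --pt "0 0 -0.06 0 0 0" --pt "0 0 -0.1 0 0 0" --pt "0 0 -0.1 0 0 0" --grip 1

```text
clock: 21.95
tool_pos: [0.4422, 0.1511, 0.1436]
orientation: [-179.8, -0.3, 0.0]
force: [0.2, 0.1, -0.6]
opening: 0.0877
gripper_force: 0.0
```

Call:
carry_out --pt "0 -0.05 0 0 0 0" --pt "0 -0.1 0 0 0 0" --pt "0 -0.15 0 0 0 0" --pt "0 -0.2 0 0 0 0" --pt "0 -0.25 0 0 0 0" --pt "0 -0.25 0 0 0 0"

```text
clock: 22.7
tool_pos: [0.44, 0.4026, 0.1388]
orientation: [179.9, 0.0, 0.2]
force: [-0.4, -1.3, -1.0]
opening: 0.0878
gripper_force: 0.0
```

Run:
```python
from h import *
s=viewer.snapshot("side")[:,:,::-1].copy(); t=viewer.snapshot("top")[:,:,::-1].copy()
a=cv2.resize(s[170:290,230:390],(800,600),interpolation=2)[:, :]; a=cv2.resize(a,(440,330)); b=cv2.resize(t[190:310,190:350],(360,270),interpolation=2)
z=np.zeros((330,800,3),np.uint8); z[:,:440]=a; z[:270,440:]=b
cv2.imwrite("pics/fin.png",z)
```

```text
(no output)
```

View pics/fin.png

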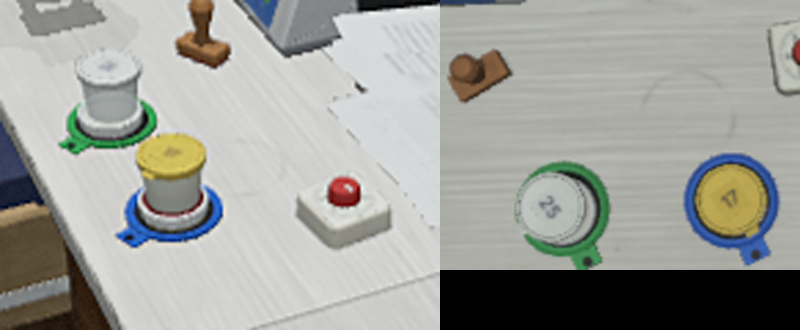

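Run:
```python
from h import *
t=viewer.snapshot("top")[:,:,::-1].copy(); s=viewer.snapshot("side")[:,:,::-1].copy()
for k,c in dict(green=(.440,.1495),blue=(.4438,0)).items():
  for n,I in(("top",t),("side",s)):
    print(k,n,"lid",np.round(fit(n,I,np.array(c),.0295,.065,.008),4)[1:],"dish",np.round(fit(n,I,np.array(c),.03,.010,.008),4)[1:],"carrier",np.round(fit(n,I,np.array(c),.042,.005,.008),4)[1:])
b=cv2.resize(s[175:225,245:295],(500,500),interpolation=2); a=cv2.resize(t[255:310,215:270],(500,500),interpolation=2)[:,:300*1]
cv2.imwrite("pics/fin2.png",np.hstack([b,a]))
```

```text
green top lid [0.44   0.1435] dish [0.44   0.1535] carrier [0.44   0.1525]
green side lid [0.444  0.1475] dish [0.439  0.1485] carrier [0.438  0.1455]
blue top lid [ 0.4408 -0.001 ] dish [0.4428 0.002 ] carrier [0.4448 0.002 ]
blue side lid [0.4448 0.001 ] dish [0.4438 0.001 ] carrier [0.4438 0.003 ]
```

View pics/fin2.png

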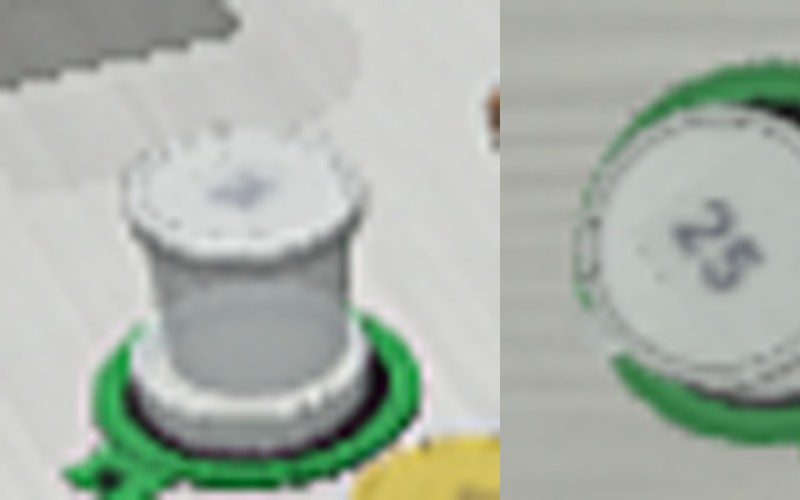

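The white cup is within about 1 mm of its dish's centre (columns 257 and 252 in the crop at 10x), upright, and the dish lies inside the green rim. The bystanders have not moved. Handing in.

```bash
python3 -c "
from plant import workorder
print(workorder.close_job())"
```

```text
the job is handed in; nothing more can be done
None
```

Both specimen sets are made up on their carriers and the job is handed in at about 23 s: red dish with the yellow-lidded cup on blue, cream dish with the white-lidded cup on green; the final pictures show the cups upright and centred, and the timer, dropper bottle and stamp were not touched.

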